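Let the receiver chassis down off its packing strips

TASK

The new feet are on the receiver chassis, so its front can come down off the packing: draw both brown packing strips out from under the front lip without shifting or tipping the chassis, and lay them flat in the long cork-lined division of the open oak box. Leave everything else on the bench standing where it is.

Things in the scene. Friction and masses are not known exactly. Their poses are not given: they have to be found in the camera images.
- chassis: Loose folded-aluminium receiver chassis, about 1.8 kg, heaviest at the back, 170 (its x) by 310 (its y) mm, deck 69 mm high. Origin at bench level under its centre; x to its back, y to its left seen from the robot, z up. Parts on the deck reach 165 mm and stand 45 mm or more behind the front edge; a 34 mm radius brass drum at the middle stands 23 mm behind it. Slides if pushed.
- front_lip (a point): Middle of the chassis's lower front edge, at (-85, 0, 7) mm in its frame. The underside is open but for a lip 20 mm deep along front and back. The front lip rests on the two strips, the back on its feet; the front feet hang 1 mm off the bench and come down when the strips are out. Feet 7 mm high, 16 mm across, at x +-63, y +-142. Control spindles stick out 20 mm at y -32, 0, 32, z 40.
- chassis_corner (a point): Front left lower corner of the chassis, at (-85, 155, 7) mm in the chassis frame; shows whether the chassis has turned.
- strip_left: Brown packing strip, 130 (its x) by 26 (its y) by 8 mm, 36 g, lying flat on the bench under the chassis's front lip left of the middle (chassis y 80 to 100 mm), turned at most 0.2 rad from square to the lip; its -x end sticks out 52 to 68 mm in front of the panel. Origin at the middle of its underside.
- strip_right: The same packing strip right of the middle (chassis y -100 to -80 mm).
- oak_box: Fixed open oak component box, left or right of the robot: 168 (its x) by 162 (its y) by 48 mm high, walls 8 mm, floor 6 mm, brass latch on its -x front. Origin at the middle of its underside. The lid stands fixed open along the +x edge, leaning back, 215 mm high. A 38 mm high partition at y = -14 mm parts the long division (+y side) from three small ones full of components.
- long_division (a point): Middle of the floor of the box's empty cork-lined long division, 152 mm long (box x) by 84 mm wide (box y), 42 mm deep below the rim; axes as the box. Both strips fit side by side or one on the other.
- test_meter: Fixed dark bakelite test meter, 150 by 130 mm, 78 mm high with its knob, on the side where the box is not. Origin at the middle of its underside.
- aerial_coil: Loose copper coil on a white ceramic former standing upright, 31 mm across, 60 mm high, 90 g, in front of the chassis between the two strips. Origin at the middle of its underside.
- glass_valve: Loose green glass valve standing on its bakelite base, 44 mm across, 103 mm high, fragile. Origin at the middle of its underside.
- battery_plug: Loose bakelite battery plug lying on the bench, 71 (x) by 30 by 20 mm. Origin at the middle of its underside.
- chassis_foot: Loose spare aluminium chassis foot standing close to the chassis's left end, 24 mm across, 20 mm high. Origin at the middle of its underside.
- screwdriver: Loose screwdriver lying beside the chassis towards the back, 170 mm long along its x.
- pliers: Loose red-handled pliers lying beside the chassis towards the back, about 155 mm long along its x.
Things that resemble listed ones, but are neither listed nor needed, are in the scene too. Leave any yellow look-alike of the strip_right alone. What is shaped like the strip_left but yellow is not meant.

How it is judged:
By the outcome, as a careful person would: the job done as asked, in the order asked, and still so for the second after the job is handed in, with the robot touching nothing.
It also fails if it takes over 69 s, if anything falls off the work surface, if the arm or the gripper's body presses on something with over 40 N, if the wrist force passes 120 N, or if a joint passes its speed limit or range.

ROBOT

A 6-joint arm with a two-finger parallel gripper is mounted at the origin on the work surface. World frame = base frame: x ahead of the robot, y to its left, z up, the work surface at z = 0. Lengths are in m, angles in degrees, forces in N, time in s.
With the tool pointing down it reaches from about 0.2 to 0.875 m from the base axis. Payload 3.4 kg.
Tool frame: the origin (TCP) lies on the mounting face of the last link; the fingertips stand 199 mm ahead of it and the grasp point (between the pads) lies 180 mm ahead of it (env.tip_reach is the distance from the TCP to the fingertips, in m); z points along the fingers, y is the line along which they close (so a half turn about z gives the same grasp; the last joint's range is limited). The gripper opens to 94 mm and grips with 3 to 60 N. Pads are 16 mm wide; open, the fingers measure 119 mm over their backs; the gripper's body (75 mm by 177 mm) begins 78 mm behind the grasp point.
Start: joints at [57.238, 15.808, 86.224, -0, 77.962, -6.933], TCP at [0.251, 0.518, 0.405] pointing down, gripper open.
Joint ranges: [-165.64, 165.64], [-43.16, 119.46], [12.63, 154.43], [-67.54, 247.53], [6.08, 155.33], [-154.97, 154.97]. Speed limits (degrees/s): [147.25, 147.25, 180, 180, 180, 180].

INTERFACE

Orientations are given as [roll, pitch, yaw] about the fixed x, y, z axes, in that order (R = Rz(yaw) Ry(pitch) Rx(roll)).
In Python, from station import env gives the robot as it stands.
- The arm moves only by the tool step_arm, never from a script. Its argument "increments" is text: rows parted by semicolons, each of 7 numbers parted by spaces: the shift along the tool's x, y, z normalised to -1 to 1, where 1 is 0.2 m, then the turn, a rotation vector about the tool's x, y, z normalised to -1 to 1, where 1 is pi rad, then the opening, from 0 (shut) to 1 (fully open). In form: tx ty tz wx wy wz fingers; .... A call has 1 to 8 rows; each row shifts and turns the commanded pose from where the row before left it, along the tool's axes as they then stand; what a row does not reach is not made up. A row lasts 1/12 s, in which the tool goes at most 41.7 mm and 7.16 degrees, less where a joint would pass 70% of its speed; a pose out of reach is approached as far as the arm can. A call with a number of a shift or a turn outside -1 to 1 is refused whole. A call with a gripper value outside its range is refused whole. The fingers move at their own pace and stop on an object; "squeeze" is the grip in N (left out, the last holds). Time passes only in rows, so rows that do not move let the fingers close. It gives the time, the measured TCP pose, the force, the opening and the grip force at its end, in the units of the state.
- env.state(): the state, without advancing time (a new reading comes with each control period).
- env.capture(name): name is "scene" or "top" or "wrist"; returns a dict with "color" (480x640x3 uint8, red, green, blue), "depth" (480x640 float32, m along the optical axis (not along the pixel's ray), 0 where there is no reading), "intrinsics" (3x3 intrinsics, pixels), "extrinsics" (4x4, takes a point from camera to world coordinates). Camera axes: x right, y down, z forward; pixel columns grow to the right and rows downward; lengths in m; the calibration is good to about 2 mm. A picture is of the moment at which its call begins.
- env.close_job(): hands the job in; it is judged then, once.
The state is a dict: "clock": time; "qpos": joint angles; "dq": joint speeds; "tau": joint torques, N m; "tool_pos": TCP position; "ee_rot": TCP orientation; "force": force on the tool from outside, world axes, zero at the start; "moment": the same for the moment, N m; "grip_width": opening from 0.0 (shut) to 1.0 (fully open); "finger_force": force on a finger pad.
Only numpy, scipy, OpenCV 4.12 (cv2) and the standard library are available. Lean on these libraries where they do the work, as an engineer would, in place of code of your own. Each camera call takes 0.05 s, during which the arm holds its last target. There are 200 camera calls.

## Working session

There is one attempt and no reset: what is moved stays moved. The work goes in short steps, Python scripts to look and compute and a tool call to move; the robot and the scene stay as the last step left them, time stands still between calls to the robot, and variables do not carry over. Pictures are saved under pics/ and viewed, at most 10 in all, crops included, and the job is handed in when it is done.

Besides the shell and the picture viewer there is one more tool, called after "Emit:" by a JSON object that holds its "name" and its "arguments". step_arm: Moves the arm, as the interface text tells. Scaled input: -1 to 1 covers 0.2 m each way for a shift and pi rad each way for a turn. Its arguments: {"type":"object","properties":{"increments":{"type":"string"},"squeeze":{"type":"number"}},"required":["increments"]}

```bash
mkdir -p pics
cat > h.py <<'E'
import numpy as np, cv2
from station import env
def cap(n,f=None):
    c=env.capture(n)
    np.savez('pics/%s.npz'%(f or n),**c)
    if f: cv2.imwrite('pics/%s.png'%f,c['color'][:,:,::-1])
    return c
def load(f): return dict(np.load('pics/%s.npz'%f))
def px(c,u,v,z=None):
    K=c['intrinsics'];T=c['extrinsics']
    ray=np.array([(u-K[0,2])/K[0,0],(v-K[1,2])/K[1,1],1.])
    if z is None:
        p=c['depth'][int(round(v)),int(round(u))]*ray
        return T[:3,:3]@p+T[:3,3]
    d=T[:3,:3]@ray
    return T[:3,3]+d*(z-T[2,3])/d[2]
def cloud(c):
    K=c['intrinsics'];T=c['extrinsics'];d=c['depth']
    v,u=np.mgrid[:480,:640]
    P=np.stack([(u-K[0,2])/K[0,0]*d,(v-K[1,2])/K[1,1]*d,d],-1)
    return P@T[:3,:3].T+T[:3,3]
E
python3 - <<'E'
from h import *
a=cap('top','top1');b=cap('scene','scene1')
for c in(a,b): print(c['intrinsics'].round(1).tolist(),c['extrinsics'].round(3).tolist())
print(env.state())
E
```

```text
[[492.2, 0.0, 307.9], [0.0, 492.2, 244.1], [0.0, 0.0, 1.0]] [[0.012, -0.984, 0.177, 0.368], [-1.0, -0.009, 0.015, 0.005], [-0.013, -0.177, -0.984, 1.082], [0.0, 0.0, 0.0, 1.0]]
[[557.1, 0.0, 322.1], [0.0, 557.1, 238.2], [0.0, 0.0, 1.0]] [[-0.545, 0.583, -0.603, 1.337], [0.838, 0.396, -0.374, 0.469], [0.021, -0.709, -0.705, 0.944], [0.0, 0.0, 0.0, 1.0]]
{'clock': 0.1, 'qpos': array([ 5.72403688e+01,  1.58428349e+01,  8.62854333e+01, -6.78896570e-04,
        7.79639381e+01, -6.93258538e+00]), 'dq': array([ 0.02592503, -0.09206092, -0.16764331,  0.0689374 , -0.00138759,
       -0.11207616]), 'tau': array([ 1.43154164e-03, -4.05453694e+01, -2.37777722e+01,  7.01561035e-02,
        2.98588013e-02, -4.93761524e-05]), 'tool_pos': array([0.25040674, 0.51740649, 0.4039202 ]), 'ee_rot': array([-1.79908388e+02, -1.04705288e-02,  1.54173088e+02]), 'force': array([-0.51051505,  0.18940497, -0.19105914]), 'moment': array([-0.00117048, -0.05664315,  0.00132708]), 'finger_force': 0.0, 'grip_width': 1.0037514043456774}
```

View pics/top1.png

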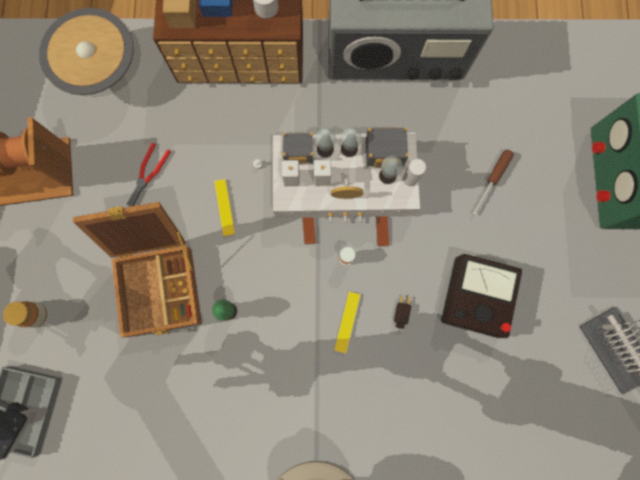

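View pics/scene1.png

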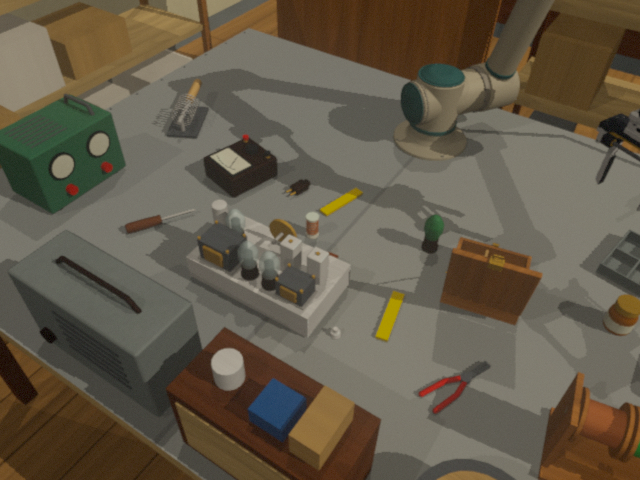

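The top view shows the brown strips sticking out of the chassis front at (309,231) on the left and (383,231) on the right. They could be confused with the yellow look-alikes at (224,207) and (348,322), so I choose the two brown ones. The coil is at (347,256), the valve at (223,310) and the plug at (403,314). The box is at (157,292), with its long division on the left side of the picture. Next is one close crop to check the choice.

Run:
```python
from h import *
c=load('top1');im=c['color'][:,:,::-1]
A=cv2.resize(im[195:275,265:425],None,fx=5,fy=5,interpolation=cv2.INTER_CUBIC)
cv2.imwrite('pics/crop1.png',A)
cv2.imwrite('pics/crop2.png',cv2.resize(im[235:345,100:240],None,fx=5,fy=5,interpolation=cv2.INTER_CUBIC))
```

```text
(no output)
```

View pics/crop1.png

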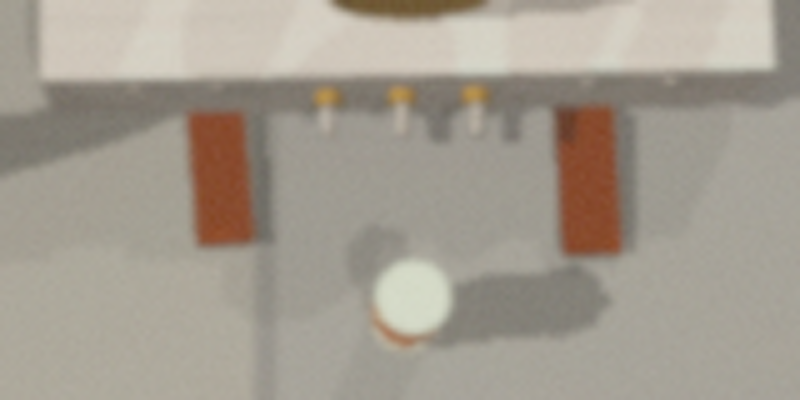

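View pics/crop2.png

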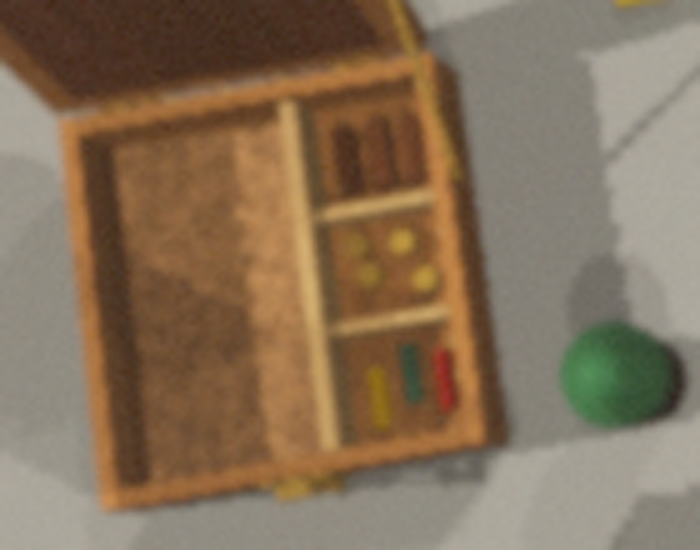

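Run:
```python
from h import *
np.set_printoptions(precision=4,suppress=True)
c=load('top1')
f=lambda x,y,z,o:px(c,o[0]+(x-2)/5,o[1]+(y-2)/5,z)
o=(265,195)
for n,L in dict(L=[(190,112),(243,112),(253,243),(198,246)],R=[(557,106),(612,106),(621,253),(564,255)]).items():
    P=np.array([f(x,y,.008,o) for x,y in L]);print(n,P[:,:2].tolist())
    d=(P[0]+P[1]-P[2]-P[3])/2;yaw=np.degrees(np.arctan2(d[1],d[0]));front=(P[2]+P[3])/2
    u=np.array([np.cos(np.radians(yaw)),np.sin(np.radians(yaw))]);print(' yaw',yaw,'front',front,'ctr',front[:2]+.065*u,np.linalg.norm(d))
print('deck front',f(40,80,.069,o),f(775,68,.069,o))
print('coil top',f(413,298,.06,o))
o=(100,235)
B=np.array([f(x,y,.048,o) for x,y in [(62,125),(430,60),(505,440),(105,508)]]);print('box',B,B.mean(0))
d=(B[0]+B[1]-B[2]-B[3])/2;e=(B[0]+B[3]-B[1]-B[2])/2;print(np.linalg.norm(d),np.linalg.norm(e),np.degrees(np.arctan2(d[1],d[0])),np.degrees(np.arctan2(e[1],e[0]))-90)
print('divwall',f(290,100,.044,o),f(332,445,.044,o))
print('valve',f(620,375,.09,o))
for q in [(224,207),(224,181),(230,234),(217,183)]:print('yl',px(c,*q,.008))
for q in [(348,322),(355,292),(341,353)]:print('y2',px(c,*q,.008))
print('plug',px(c,403,314,.02),'foot',px(c,258,163,.02))
# box lid highest points, depth sanity
P=cloud(c)
print('lid',[P[v,u] for v,u in((210,90),(208,155))])
m=(P[:,:,2]>.1)&(P[:,:,2]<.5)&(P[:,:,1]>.25)&(P[:,:,0]<.75)
print(P[m].min(0),P[m].max(0))
print('drum',P[190,347],P[193,347])
```

```text
L [[0.6228201164905101, 0.03360771182296679], [0.6230237391233469, 0.009862977522491288], [0.5634240471350728, 0.00484443725336866], [0.5618443179237874, 0.029228541121440875]]
 yaw 4.456650527924329 front [0.5626 0.017  0.008 ] ctr [0.6274 0.0221] 0.06047058353874624
R [[0.6269828304099176, -0.13056694721016024], [0.6271925555184134, -0.15511972536444327], [0.5604418387070377, -0.1579738204656634], [0.5593072885185613, -0.13279138309571872]]
 yaw 2.163565938723767 front [ 0.5599 -0.1454  0.008 ] ctr [ 0.6248 -0.1429] 0.0672610780946112
deck front [0.6217 0.0958 0.069 ] [ 0.6295 -0.2151  0.069 ]
coil top [ 0.5311 -0.0626  0.06  ]
box [[0.5165 0.4382 0.048 ]
 [0.5462 0.2821 0.048 ]
 [0.3859 0.2418 0.048 ]
 [0.3562 0.4069 0.048 ]] [0.4512 0.3422 0.048 ]
0.16422425085606127 0.16330455713546801 12.578106238304875 10.47986242003914
divwall [0.5289 0.3424 0.044 ] [0.3831 0.3152 0.044 ]
valve [0.4115 0.1872 0.09  ]
yl [0.6444 0.2111 0.008 ]
yl [0.7054 0.2136 0.008 ]
yl [0.5825 0.1951 0.008 ]
yl [0.7005 0.2294 0.008 ]
y2 [ 0.3916 -0.0674  0.008 ]
y2 [ 0.4563 -0.0828  0.008 ]
y2 [ 0.3261 -0.0523  0.008 ]
plug [ 0.4095 -0.1838  0.02  ] foot [0.7445 0.1359 0.02  ]
lid [array([ 0.6371,  0.5183, -0.0006]), array([0.5898, 0.2994, 0.2086])]
[0.1816 0.28   0.1001] [0.75   0.663  0.3469]
drum [ 0.6492 -0.0577  0.1333] [ 0.648  -0.0588  0.1158]
```

Emit:
{"name": "step_arm", "arguments": {"increments": "-0.153 -0.1 0.017 0 0 0 0.55; -0.153 -0.1 0.017 0 0 0 0.55; -0.153 -0.1 0.017 0 0 0 0.55; -0.153 -0.1 0.017 0 0 0 0.55; -0.153 -0.1 0.017 0 0 0 0.55; -0.153 -0.1 0.017 0 0 0 0.55; -0.153 -0.1 0.017 0 0 0 0.55; -0.153 -0.1 0.017 0 0 0 0.55", "squeeze": 25}}

```text
clock: 0.77
tool_pos: [0.4015, 0.2652, 0.3771]
ee_rot: [-180.0, -0.0, 154.2]
force: [0.1, 0.0, -1.1]
grip_width: 0.554
finger_force: 0.0
```

Emit:
{"name": "step_arm", "arguments": {"increments": "-0.153 -0.1 0.017 0 0 0 0.55; -0.153 -0.1 0.017 0 0 0 0.55; -0.153 -0.1 0.017 0 0 0 0.55; -0.153 -0.1 0.017 0 0 0 0.55; -0.153 -0.1 0.017 0 0 0 0.55; -0.153 -0.1 0.017 0 0 0 0.55; -0.153 -0.1 0.017 0 0 0 0.55; -0.153 -0.1 0.017 0 0 0 0.55"}}

```text
clock: 1.43
tool_pos: [0.5523, 0.0145, 0.3498]
ee_rot: [-180.0, -0.0, 154.2]
force: [-0.2, 0.2, 0.4]
grip_width: 0.552
finger_force: 0.0
```

Emit:
{"name": "step_arm", "arguments": {"increments": "0 0 0 0 0 -0.034 0.55; 0 0 0 0 0 -0.034 0.55; 0 0 0 0 0 -0.034 0.55; 0 0 0 0 0 -0.034 0.55; 0 0 0 0 0 -0.033 0.55; 0 0 0 0 0 0 0.55; 0 0 0 0 0 0 0.55"}}

```text
clock: 2.02
tool_pos: [0.5517, 0.0162, 0.3499]
ee_rot: [180.0, -0.0, -175.6]
force: [-0.1, -0.6, -0.1]
grip_width: 0.551
finger_force: 0.0
```

Run:
```python
from h import *
c=cap('wrist','w1');print(c['intrinsics'].round(1).tolist(),c['extrinsics'].round(3).tolist())
s=env.state();print(s['clock'],s['tool_pos'],s['ee_rot'],s['qpos'])
```

```text
[[379.8, 0.0, 318.4], [0.0, 379.8, 234.9], [0.0, 0.0, 1.0]] [[-0.077, 0.963, 0.259, 0.476], [0.997, 0.075, 0.02, 0.011], [0.0, 0.26, -0.966, 0.329], [0.0, 0.0, 0.0, 1.0]]
2.0667 [0.55170669 0.01626956 0.35002511] [ 1.79989120e+02 -2.84422350e-02 -1.75549242e+02] [-5.53619183e+00  1.59291069e+01  9.41287461e+01  6.15429309e-03
  6.99720452e+01 -9.99890565e+01]
```

View pics/w1.png

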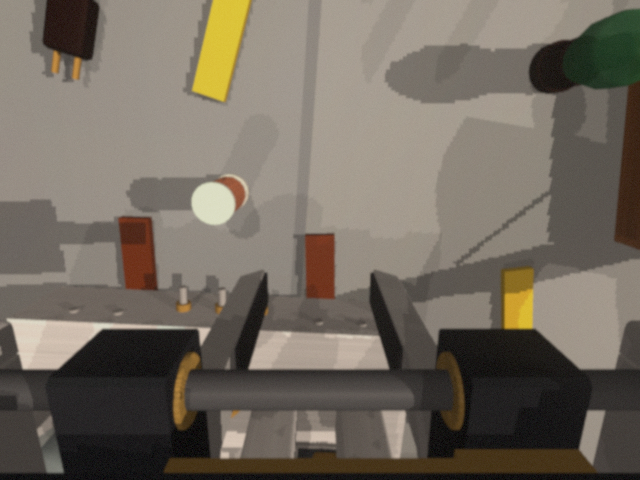

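The wrist view shows the left strip with its front end at (305–334, 234) and back visible end at (335,298). The right strip is at (120–157, 217–290) and the coil at (215,200).

```bash
cat >> h.py <<'E'
def strips(c,z=.008,box=None):
    h=cv2.cvtColor(c['color'],cv2.COLOR_RGB2HSV).astype(int)
    m=((h[:,:,0]<12)&(h[:,:,1]>120)&(h[:,:,2]>50)).astype(np.uint8)
    if box: k=np.zeros_like(m);k[box[1]:box[3],box[0]:box[2]]=1;m*=k
    n,l,s,_=cv2.connectedComponentsWithStats(m)
    for i in range(1,n):
        if s[i,4]<300: continue
        v,u=np.where(l==i)
        P=np.array([px(c,a,b,z)[:2] for a,b in zip(u,v)])
        r=cv2.minAreaRect((P*1000).astype(np.float32))
        print('comp',s[i,:4],'ctr',P.mean(0).round(4),'rect mm',np.round(r[1],1),round(r[2],1),'corners',cv2.boxPoints(r).round(0).tolist())
E
python3 - <<'E'
from h import *
c=load('w1'); strips(c,box=(90,180,400,320))
for q in [(305,235),(334,234),(335,297),(306,297)]:print('L',px(c,*q,.008)[:2].round(4))
for q in [(120,217),(151,217),(157,289),(126,288)]:print('R',px(c,*q,.008)[:2].round(4))
E
```

```text
comp [119 217  38  73] ctr [ 0.5913 -0.1404] rect mm [67.1 28.2] 2.5 corners [[558.0, -128.0], [559.0, -156.0], [626.0, -153.0], [625.0, -125.0]]
comp [305 235  29  64] ctr [0.591  0.0214] rect mm [60.  24.7] 5.0 corners [[561.0, 31.0], [563.0, 6.0], [623.0, 12.0], [621.0, 36.0]]
L [0.5632 0.0065]
L [0.5604 0.0317]
L [0.6198 0.0379]
L [0.6218 0.0114]
R [ 0.5595 -0.1541]
R [ 0.5575 -0.1274]
R [ 0.6245 -0.1244]
R [ 0.6257 -0.1525]
```

Emit:
{"name": "step_arm", "arguments": {"increments": "-0.071 0.002 0.1 0 0 0 0.55; -0.071 0.003 0.16 0 0 0 0.55; 0 0 0.16 0 0 0 0.55; 0 0 0.16 0 0 0 0.55; 0 0 0.1 0 0 0 0.55; 0 0 0.04 0 0 0 0.55; 0 0 0.02 0 0 0 0.55; 0 0 0 0 0 0 0.55"}}

```text
clock: 2.73
tool_pos: [0.5802, 0.0195, 0.2021]
ee_rot: [180.0, -0.0, -175.4]
force: [-0.2, -0.0, 0.3]
grip_width: 0.551
finger_force: 0.0
```

Emit:
{"name": "step_arm", "arguments": {"increments": "0 0 0 0 0 0 0.4; 0 0 0 0 0 0 0.33; 0 0 0 0 0 0 0.29; 0 0 0 0 0 0 0.2; 0 0 0 0 0 0 0.2; 0 0 0 0 0 0 0.2"}}

```text
clock: 3.23
tool_pos: [0.5804, 0.0195, 0.2033]
ee_rot: [-180.0, 0.1, -175.4]
force: [-1.2, 0.7, 4.5]
grip_width: 0.269
finger_force: 25.0
```

Emit:
{"name": "step_arm", "arguments": {"increments": "0 0 -0.004 0 0 0 0.2; 0.01 0 0 0 0 0 0.2; 0.02 0 0 0 0 0 0.2; 0.025 0 0 0 0 0 0.2; 0.025 0 0 0 0 0 0.2; 0.025 0 0 0 0 0 0.2"}}

```text
clock: 3.73
tool_pos: [0.5592, 0.0177, 0.2033]
ee_rot: [-180.0, 0.1, -175.4]
force: [3.6, 0.4, 0.1]
grip_width: 0.269
finger_force: 25.0
```

Emit:
{"name": "step_arm", "arguments": {"increments": "0.025 0 0 0 0 0 0.2; 0.025 0 0 0 0 0 0.2; 0.025 0 0 0 0 0 0.2; 0.025 0 0 0 0 0 0.2; 0.025 0 0 0 0 0 0.2; 0.025 0 0 0 0 0 0.2; 0.025 0 0 0 0 0 0.2; 0.025 0 0 0 0 0 0.2"}}

```text
clock: 4.4
tool_pos: [0.5185, 0.0146, 0.2033]
ee_rot: [180.0, -0.0, -175.4]
force: [2.9, -0.1, 3.9]
grip_width: 0.274
finger_force: 25.0
```

Emit:
{"name": "step_arm", "arguments": {"increments": "0.03 0 0 0 0 0 0.2; 0.03 0 0 0 0 0 0.2; 0.03 0 0 0 0 0 0.2; 0.03 0 0 0 0 0 0.2; 0.03 0 0 0 0 0 0.2; 0 0 0 0 0 0 0.2"}}

```text
clock: 4.9
tool_pos: [0.488, 0.0122, 0.2033]
ee_rot: [180.0, -0.1, -175.4]
force: [1.2, -0.3, 7.0]
grip_width: 0.269
finger_force: 25.0
```

Run:
```python
from h import *
c=cap('top','top2');w=cap('wrist');a=load('top1')
P=cloud(c)
strips(c,box=(270,200,420,330)); print('wrist');strips(w,box=(90,100,450,400))
# chassis shift: deck-region motion between pictures
ga,gc=[cv2.cvtColor(x['color'],cv2.COLOR_RGB2GRAY)[128:208,355:425].astype(np.float32) for x in(a,c)]
print('shift px',cv2.phaseCorrelate(ga,gc))
cv2.imwrite('pics/cmp.png',cv2.resize(np.hstack([x['color'][120:290,265:425,::-1] for x in(a,c)]),None,fx=2.4,fy=2.4))
```

```text
comp [377 217  12  29] ctr [ 0.5927 -0.1439] rect mm [63.8 24.2] 2.5 corners [[560.0, -133.0], [561.0, -157.0], [625.0, -154.0], [624.0, -130.0]]
wrist
comp [292 253  54 117] ctr [0.4987 0.0142] rect mm [63.9 26.6] 4.6 corners [[467.0, 25.0], [469.0, -2.0], [533.0, 4.0], [531.0, 30.0]]
shift px ((0.014673399014121458, 0.021849904043222068), 0.9877480811542935)
```

View pics/cmp.png

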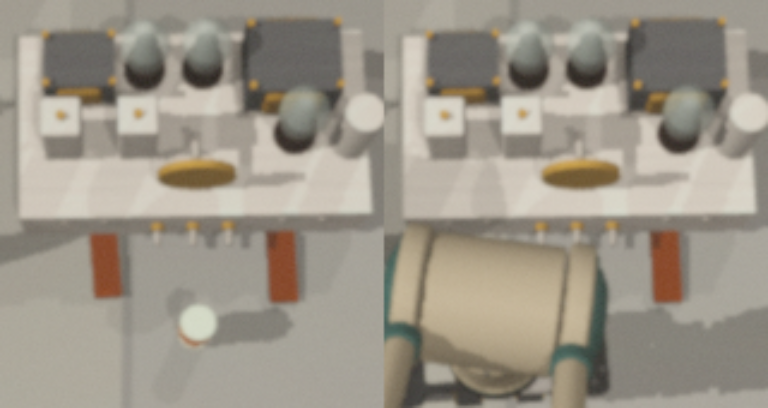

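The chassis has not moved (shift 0.02 px) and the left strip is clear of it. The other strip is still at crop pixel (667,265). I'll lift and carry it now.

Emit:
{"name": "step_arm", "arguments": {"increments": "0 0 -0.05 0 0 0 0.2; 0 0 -0.15 0 0 0 0.2; 0 0 -0.16 0 0 0 0.2; 0 0 -0.16 0 0 0 0.2; 0 0 -0.16 0 0 0 0.2; 0 0 -0.16 0 0 0 0.2; 0.149 0 0 0 0 0 0.2; 0.149 0 0 0 0 0 0.2"}}

```text
clock: 5.67
tool_pos: [0.4287, 0.0074, 0.3712]
ee_rot: [180.0, -0.2, -175.4]
force: [-1.4, 0.2, -1.3]
grip_width: 0.271
finger_force: 25.0
```

Emit:
{"name": "step_arm", "arguments": {"increments": "0 0.18 0 0 0 0 0.2; 0 0.18 0 0 0 0 0.2; 0 0.18 0 0 0 0 0.2; 0 0.18 0 0 0 0 0.2; 0 0.18 0 0 0 0 0.2; 0 0.18 0 0 0 0 0.2; 0 0.18 0 0 0 0 0.2; 0 0.18 0 0 0 0 0.2"}}

```text
clock: 6.33
tool_pos: [0.4044, 0.2951, 0.3691]
ee_rot: [-179.8, -0.4, -175.4]
force: [1.4, -0.2, -0.4]
grip_width: 0.268
finger_force: 25.0
```

Emit:
{"name": "step_arm", "arguments": {"increments": "0 0.18 0 0 0 0 0.2; 0 0.165 0 0 0 0 0.2; 0 0 0 0 0 -0.018 0.2; 0 0 0 0 0 -0.019 0.2; 0 0 0 0 0 0 0.2"}}

```text
clock: 6.75
tool_pos: [0.3995, 0.3629, 0.3687]
ee_rot: [-179.8, -0.4, -168.6]
force: [0.8, -0.8, -0.7]
grip_width: 0.27
finger_force: 25.0
```

Run:
```python
from h import *
s=env.state();print(s['clock'],s['tool_pos'],s['ee_rot'])
cap('wrist','w2');cap('top','top3')
```

```text
6.75 [0.39950343 0.36286279 0.3687199 ] [-179.78481766   -0.43088974 -168.59716218]
```

View pics/w2.png

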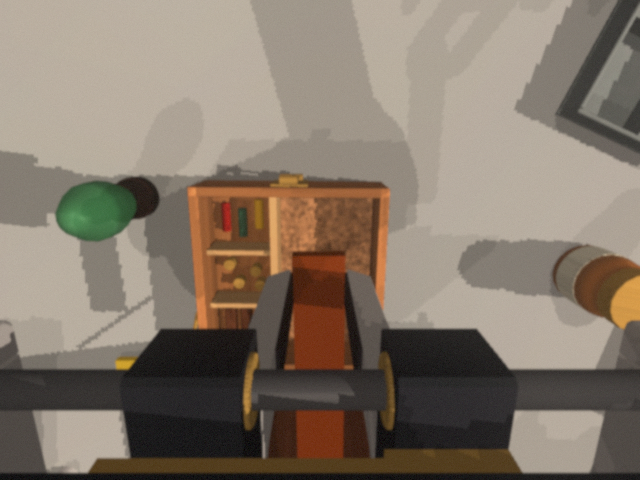

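The wrist view has the strip held in line with the box. The front rim runs from (190,190) to (389,190), the partition top edge is at (281,200), and the inner right wall is at (374,200).

Run:
```python
from h import *
c=load('w2')
A=np.array([px(c,189,187,.048),px(c,389,187,.048)]);print(A.round(4))
d=A[1]-A[0];print('yaw',np.degrees(np.arctan2(d[1],d[0]))-90,np.linalg.norm(d[:2]))
e=d[:2]/np.linalg.norm(d[:2]);x=np.array([e[1],-e[0]])
ctr=A.mean(0)[:2]+.084*x;print('box',ctr,'div',ctr+.031*e)
print('partition',px(c,281,198,.044),px(c,270,198,.044),'wall in',px(c,375,198,.048))
for q in((293,252),(345,252)):
  p=px(c,*q);print('strip end',p)
s=strips(c,z=.174,box=(280,245,360,325))
```

```text
[[0.3843 0.255  0.048 ]
 [0.3529 0.4102 0.048 ]]
yaw 11.435071757986492 0.1583846870754327
box [0.4509263  0.34922946] div [0.44478032 0.37961411]
partition [0.37919469 0.32768978 0.044     ] [0.38095919 0.31897155 0.044     ] wall in [0.36361905 0.40140913 0.048     ]
strip end [0.38290261 0.34682421 0.16705438]
strip end [0.42484255 0.3932385  0.00496324]
comp [290 249  59  76] ctr [0.3964 0.3628] rect mm [39.6 28.2] 11.6 corners [[374.0, 373.0], [380.0, 345.0], [418.0, 353.0], [413.0, 381.0]]
```

Emit:
{"name": "step_arm", "arguments": {"increments": "-0.005 0.015 0.1 0 0 0 0.2; 0 0 0.15 0 0 0 0.2; 0 0 0.15 0 0 0 0.2; 0 0 0.15 0 0 0 0.2; 0 0 0.1 0 0 0 0.2; 0 0 0.06 0 0 0 0.2; 0 0 0.03 0 0 0 0.2; 0 0 0 0 0 0 0.2"}}

```text
clock: 7.52
tool_pos: [0.4011, 0.3653, 0.2215]
ee_rot: [-179.9, -0.2, -168.8]
force: [-0.4, -0.3, 0.5]
grip_width: 0.274
finger_force: 25.0
```

Emit:
{"name": "step_arm", "arguments": {"increments": "0 0 0.025 0 0 0 0.2; 0 0 0.02 0 0 0 0.2; 0 0 0.005 0 0 0 0.2; 0 0 0 0 0 0 0.2; 0 0 0 0 0 0 0.2"}}

```text
clock: 7.93
tool_pos: [0.4019, 0.3665, 0.2136]
ee_rot: [180.0, 0.1, -168.8]
force: [0.6, -0.2, -0.2]
grip_width: 0.269
finger_force: 25.0
```

Emit:
{"name": "step_arm", "arguments": {"increments": "0 0 0.008 0 0 0 0.2; 0 0 0.007 0 0 0 0.2; 0 0 0 0 0 0 0.2; 0 0 0 0 0 0 0.2"}}

```text
clock: 8.27
tool_pos: [0.4017, 0.3665, 0.2101]
ee_rot: [180.0, -0.0, -168.7]
force: [-0.4, 0.3, -1.3]
grip_width: 0.273
finger_force: 25.0
```

Within about 1 mm of the floor, so I open slightly and rise.

Emit:
{"name": "step_arm", "arguments": {"increments": "0 0 0 0 0 0 0.32; 0 0 0 0 0 0 0.4; 0 0 0 0 0 0 0.4; 0 0 0 0 0 0 0.4"}}

```text
clock: 8.6
tool_pos: [0.4018, 0.3665, 0.2102]
ee_rot: [180.0, 0.0, -168.7]
force: [0.1, 0.5, 0.1]
grip_width: 0.396
finger_force: 0.0
```

Emit:
{"name": "step_arm", "arguments": {"increments": "0 0 -0.05 0 0 0 0.4; 0 0 -0.1 0 0 0 0.4; 0 0 -0.15 0 0 0 0.4; 0 0 -0.15 0 0 0 0.4; 0 0 -0.18 0 0 0 0.4; 0 0 -0.18 0 0 0 0.4; 0 0 0 0 0 0 0.4"}}

```text
clock: 9.18
tool_pos: [0.4031, 0.3675, 0.3803]
ee_rot: [179.7, 0.8, -168.7]
force: [1.1, 0.8, 0.6]
grip_width: 0.401
finger_force: 0.0
```

Run:
```python
from h import *
c=cap('wrist','w3');t=cap('top','top4')
strips(c,z=.014,box=(250,180,380,330));strips(t,z=.014,box=(100,230,210,340))
s=env.state();print(s['clock'],s['tool_pos'],s['ee_rot'])
```

```text
comp [299 188  35 133] ctr [0.4436 0.376 ] rect mm [133.5  31.8] 11.3 corners [[378.0, 380.0], [385.0, 349.0], [516.0, 375.0], [509.0, 406.0]]
comp [100 230  76  25] ctr [0.5662 0.4003] rect mm [ 54.1 167.2] 0.5 corners [[534.0, 483.0], [535.0, 315.0], [589.0, 316.0], [588.0, 483.0]]
comp [135 264  21  61] ctr [0.4488 0.3716] rect mm [130.5  30.2] 11.6 corners [[381.0, 375.0], [387.0, 345.0], [515.0, 371.0], [509.0, 401.0]]
9.2833 [0.40181699 0.36651079 0.3744578 ] [ 179.8899064     0.2496782  -168.74542965]
```

View pics/w3.png

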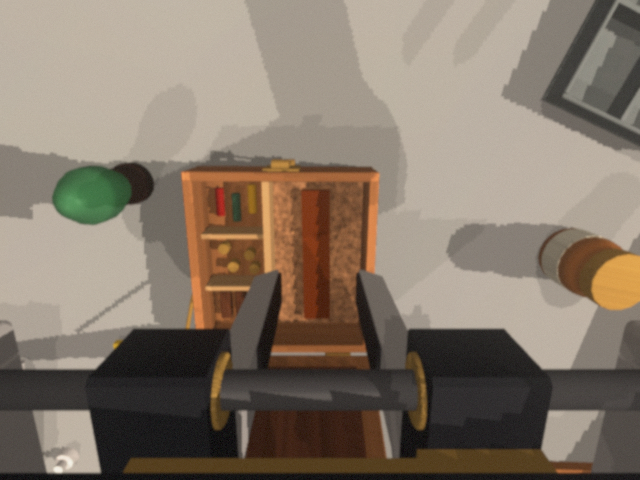

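The left strip lies flat and centred in the long division at (299–333, 188–320). Next is the right strip.

Emit:
{"name": "step_arm", "arguments": {"increments": "0 0 0 0 0 0.025 0.4; 0 0 0 0 0 0.025 0.4; -0.046 -0.184 0 0 0 0 0.55; -0.046 -0.184 0 0 0 0 0.55; -0.046 -0.184 0 0 0 0 0.55; -0.046 -0.184 0 0 0 0 0.55; -0.046 -0.184 0 0 0 0 0.55; -0.046 -0.184 0 0 0 0 0.55"}}

```text
clock: 9.95
tool_pos: [0.465, 0.1462, 0.3705]
ee_rot: [-180.0, -0.2, -177.7]
force: [-0.2, 0.3, -0.1]
grip_width: 0.548
finger_force: 0.0
```

Emit:
{"name": "step_arm", "arguments": {"increments": "-0.046 -0.184 0 0 0 0 0.55; -0.046 -0.184 0 0 0 0 0.55; -0.046 -0.184 0 0 0 0 0.55; -0.046 -0.184 0 0 0 0 0.55; -0.046 -0.184 0 0 0 0 0.55; -0.046 -0.184 0 0 0 0 0.55; -0.046 -0.184 0.06 0 0 0 0.55; -0.046 -0.184 0.06 0 0 0 0.55"}}

```text
clock: 10.62
tool_pos: [0.5504, -0.1451, 0.3467]
ee_rot: [179.9, -0.1, -177.8]
force: [1.2, -0.1, -1.4]
grip_width: 0.555
finger_force: 0.0
```

Emit:
{"name": "step_arm", "arguments": {"increments": "0 0 0 0 0 0 0.55; 0 0 0 0 0 0 0.55; 0 0 0 0 0 0 0.55"}}

```text
clock: 10.87
tool_pos: [0.55, -0.1429, 0.3467]
ee_rot: [179.9, -0.2, -177.8]
force: [-0.2, 0.2, -0.3]
grip_width: 0.551
finger_force: 0.0
```

Run:
```python
from h import *
c=cap('wrist','w4')
strips(c,box=(240,150,400,345))
s=env.state();print(s['clock'],s['tool_pos'],s['ee_rot'])
```

```text
comp [301 235  29  71] ctr [ 0.591  -0.1424] rect mm [66.2 25. ] 2.6 corners [[558.0, -132.0], [560.0, -157.0], [626.0, -153.0], [625.0, -129.0]]
10.9167 [ 0.55008786 -0.14225122  0.34735847] [ 1.79903797e+02 -1.13476026e-01 -1.77720195e+02]
```

Emit:
{"name": "step_arm", "arguments": {"increments": "-0.072 -0.006 0.1 0 0 0 0.55; -0.073 -0.006 0.16 0 0 0 0.55; 0 0 0.16 0 0 0 0.55; 0 0 0.15 0 0 0 0.55; 0 0 0.09 0 0 0 0.55; 0 0 0.04 0 0 0 0.55; 0 0 0.02 0 0 0 0.55; 0 0 0 0 0 0 0.55"}}

```text
clock: 11.58
tool_pos: [0.5798, -0.1436, 0.2043]
ee_rot: [180.0, 0.0, -177.7]
force: [0.2, -0.1, 1.0]
grip_width: 0.553
finger_force: 0.0
```

Emit:
{"name": "step_arm", "arguments": {"increments": "0 0 0 0 0 0 0.4; 0 0 0 0 0 0 0.33; 0 0 0 0 0 0 0.29; 0 0 0 0 0 0 0.2; 0 0 0 0 0 0 0.2; 0 0 0 0 0 0 0.2"}}

```text
clock: 12.08
tool_pos: [0.58, -0.1444, 0.205]
ee_rot: [180.0, 0.1, -177.8]
force: [-0.2, 1.8, 5.6]
grip_width: 0.267
finger_force: 25.0
```

Emit:
{"name": "step_arm", "arguments": {"increments": "0 -0.004 -0.003 0 0 0 0.2; 0.01 0 0 0 0 0 0.2; 0.02 0 0 0 0 0 0.2; 0.025 0 0 0 0 0 0.2; 0.025 0 0 0 0 0 0.2; 0.025 0 0 0 0 0 0.2"}}

```text
clock: 12.58
tool_pos: [0.5614, -0.147, 0.2052]
ee_rot: [-179.8, 0.5, -177.8]
force: [6.6, 0.7, -1.2]
grip_width: 0.264
finger_force: 25.0
```

Run:
```python
from h import *
c=cap('wrist','w5');t=cap('top','top5');a=load('top1')
strips(c,box=(240,150,400,345))
for r in((355,425),(272,340)):
  ga,gc=[cv2.cvtColor(x['color'],cv2.COLOR_RGB2GRAY)[128:208,r[0]:r[1]].astype(np.float32) for x in(a,t)]
  print('shift px',cv2.phaseCorrelate(ga,gc))
s=env.state();print(s['clock'],s['tool_pos'],s['force'])
```

```text
comp [292 247  54  98] ctr [ 0.5667 -0.1462] rect mm [53.2 26.5] 2.6 corners [[540.0, -134.0], [542.0, -160.0], [595.0, -158.0], [593.0, -132.0]]
shift px ((-0.08361321818628653, -0.22816100984458387), 0.4891737545530001)
shift px ((0.04230221136649703, 0.0801248315095151), 0.9709870596726735)
12.6833 [ 0.56057982 -0.14696942  0.20518561] [ 5.22381068  0.64433639 -2.01146018]
```

The strip follows the fingers and the left end of the chassis hasn't moved. I'll keep pulling.

Emit:
{"name": "step_arm", "arguments": {"increments": "0.025 0 0 0 0 0 0.2; 0.025 0 0 0 0 0 0.2; 0.025 0 0 0 0 0 0.2; 0.025 0 0 0 0 0 0.2; 0.025 0 0 0 0 0 0.2; 0.025 0 0 0 0 0 0.2; 0.025 0 0 0 0 0 0.2; 0.025 0 0 0 0 0 0.2"}}

```text
clock: 13.35
tool_pos: [0.5215, -0.1489, 0.2056]
ee_rot: [-179.8, 0.5, -177.8]
force: [6.2, 0.1, -1.2]
grip_width: 0.266
finger_force: 25.0
```

Emit:
{"name": "step_arm", "arguments": {"increments": "0.03 0 0 0 0 0 0.2; 0.03 0 0 0 0 0 0.2; 0.03 0 0 0 0 0 0.2; 0.03 0 0 0 0 0 0.2; 0.03 0 0 0 0 0 0.2; 0.02 0 0 0 0 0 0.2; 0 0 0 0 0 0 0.2"}}

```text
clock: 13.93
tool_pos: [0.4841, -0.1493, 0.205]
ee_rot: [-180.0, -0.0, -177.8]
force: [1.1, -1.3, 6.6]
grip_width: 0.267
finger_force: 25.0
```

Run:
```python
from h import *
c=cap('wrist','w6');t=cap('top','top6');a=load('top1')
strips(c,box=(240,150,400,345))
for r in((355,425),(272,340)):
  ga,gc=[cv2.cvtColor(x['color'],cv2.COLOR_RGB2GRAY)[128:208,r[0]:r[1]].astype(np.float32) for x in(a,t)]
  print('shift px',cv2.phaseCorrelate(ga,gc))
s=env.state();print(s['clock'],s['tool_pos'],s['force'])
```

```text
comp [292 247  54  98] ctr [ 0.4875 -0.1481] rect mm [52.9 26.5] 2.5 corners [[461.0, -136.0], [462.0, -162.0], [515.0, -160.0], [514.0, -133.0]]
shift px ((0.044002714666632414, 0.5109820975542618), 0.9918364754981465)
shift px ((0.027901396023118252, 0.6789738939575614), 1.0212693244218827)
14.0333 [ 0.48425292 -0.14925473  0.20499605] [0.48244937 0.08770061 7.1303837 ]
```

The strip is out. The small apparent chassis shift (0.5–0.7 px) matches the front settling 1 mm onto its feet. I'll lift and carry.

Emit:
{"name": "step_arm", "arguments": {"increments": "0 0 -0.05 0 0 0 0.2; 0 0 -0.15 0 0 0 0.2; 0 0 -0.16 0 0 0 0.2; 0 0 -0.16 0 0 0 0.2; 0 0 -0.16 0 0 0 0.2; 0 0 -0.16 0 0 0 0.2; 0.151 0 0 0 0 0 0.2; 0.151 0 0 0 0 0 0.2"}}

```text
clock: 14.7
tool_pos: [0.4243, -0.1515, 0.3743]
ee_rot: [-179.9, 0.1, -177.6]
force: [-1.8, -0.9, -0.5]
grip_width: 0.262
finger_force: 25.0
```

Emit:
{"name": "step_arm", "arguments": {"increments": "0 0.185 0 0 0 0 0.2; 0 0.185 0 0 0 0 0.2; 0 0.185 0 0 0 0 0.2; 0 0.185 0 0 0 0 0.2; 0 0.185 0 0 0 0 0.2; 0 0.185 0 0 0 0 0.2; 0 0.185 0 0 0 0 0.2; 0 0.185 0 0 0 0 0.2"}}

```text
clock: 15.37
tool_pos: [0.4111, 0.1457, 0.3723]
ee_rot: [-179.9, -0.2, -177.7]
force: [1.2, -0.6, -0.0]
grip_width: 0.268
finger_force: 25.0
```

Emit:
{"name": "step_arm", "arguments": {"increments": "0 0.185 0 0 0 0 0.2; 0 0.185 0 0 0 0 0.2; 0 0.185 0 0 0 0 0.2; 0 0.185 0 0 0 0 0.2; 0 0.185 0 0 0 0 0.2; 0 0.185 0 0 0 0 0.2; 0 0 0 0 0 -0.025 0.2; 0 0 0 0 0 -0.025 0.2"}}

```text
clock: 16.03
tool_pos: [0.4029, 0.3677, 0.3716]
ee_rot: [-179.9, -0.2, -168.3]
force: [-0.5, -0.2, -0.2]
grip_width: 0.262
finger_force: 25.0
```

Emit:
{"name": "step_arm", "arguments": {"increments": "0 0 0 0 0 0 0.2; 0 0 0 0 0 0 0.2"}}

```text
clock: 16.2
tool_pos: [0.4034, 0.3658, 0.372]
ee_rot: [-179.9, -0.2, -168.8]
force: [0.1, -0.6, 1.0]
grip_width: 0.265
finger_force: 25.0
```

Run:
```python
from h import *
c=cap('wrist','w7')
strips(c,z=.17,box=(280,240,370,325))
s=env.state();print(s['clock'],s['tool_pos'],s['ee_rot'],s['force'])
```

```text
comp [291 240  56  85] ctr [0.4017 0.3664] rect mm [46.  28.9] 11.2 corners [[376.0, 376.0], [382.0, 348.0], [427.0, 357.0], [421.0, 385.0]]
16.25 [0.40363864 0.36559406 0.37227817] [-1.79935048e+02 -1.15019896e-01 -1.68859190e+02] [-0.4351019  -0.14254851  0.58983134]
```

Emit:
{"name": "step_arm", "arguments": {"increments": "0 0.005 0.1 0 0 0 0.2; 0 0 0.15 0 0 0 0.2; 0 0 0.15 0 0 0 0.2; 0 0 0.15 0 0 0 0.2; 0 0 0.1 0 0 0 0.2; 0 0 0.05 0 0 0 0.2; 0 0 0.02 0 0 0 0.2; 0 0 0 0 0 0 0.2"}}

```text
clock: 16.92
tool_pos: [0.4041, 0.3668, 0.2284]
ee_rot: [-180.0, -0.1, -168.8]
force: [-0.4, 0.1, 0.5]
grip_width: 0.266
finger_force: 25.0
```

Emit:
{"name": "step_arm", "arguments": {"increments": "0 0 0.015 0 0 0 0.2; 0 0 0.01 0 0 0 0.2; 0 0 0 0 0 0 0.2; 0 0 0 0 0 0 0.2"}}

```text
clock: 17.25
tool_pos: [0.4041, 0.3673, 0.2245]
ee_rot: [180.0, 0.1, -168.8]
force: [-1.1, 0.6, -0.4]
grip_width: 0.265
finger_force: 25.0
```

Expected contact at about 0.219, so I lower a little more, release and rise.

Emit:
{"name": "step_arm", "arguments": {"increments": "0 0 0.01 0 0 0 0.2; 0 0 0.01 0 0 0 0.2; 0 0 0.003 0 0 0 0.2; 0 0 0 0 0 0 0.2; 0 0 0 0 0 0 0.2"}}

```text
clock: 17.67
tool_pos: [0.4039, 0.3671, 0.2191]
ee_rot: [180.0, 0.0, -168.7]
force: [0.5, 0.1, 1.6]
grip_width: 0.265
finger_force: 25.0
```

Emit:
{"name": "step_arm", "arguments": {"increments": "0 0 0 0 0 0 0.32; 0 0 0 0 0 0 0.4; 0 0 0 0 0 0 0.4; 0 0 0 0 0 0 0.4"}}

```text
clock: 18.0
tool_pos: [0.404, 0.3671, 0.2191]
ee_rot: [180.0, 0.0, -168.8]
force: [-0.4, 0.1, -0.5]
grip_width: 0.398
finger_force: 0.0
```

Emit:
{"name": "step_arm", "arguments": {"increments": "0 0 -0.05 0 0 0 0.4; 0 0 -0.1 0 0 0 0.4; 0 0 -0.15 0 0 0 0.4; 0 0 -0.15 0 0 0 0.4; 0 0 -0.18 0 0 0 0.4; 0 0 -0.18 0 0 0 0.4; 0.1 0 0 0 0 0 0.4; 0.1 0 0 0 0 0 0.4"}}

```text
clock: 18.67
tool_pos: [0.3654, 0.3596, 0.3846]
ee_rot: [179.8, 0.4, -168.8]
force: [0.0, 0.1, -1.1]
grip_width: 0.4
finger_force: 0.0
```

Run:
```python
from h import *
w=cap('wrist','w8');t=cap('top','top7');a=load('top1')
strips(w,z=.022,box=(250,160,380,330))
for n,r in dict(R=(355,425,128,208),L=(272,340,128,208),valve=(208,240,295,325),coil=(330,366,240,272),foot=(248,268,153,173),plug=(388,418,292,330),y1=(210,240,175,240),y2=(330,365,288,358),pl=(125,175,140,208),sd=(465,520,145,220)).items():
  ga,gc=[cv2.cvtColor(x['color'],cv2.COLOR_RGB2GRAY)[r[2]:r[3],r[0]:r[1]].astype(np.float32) for x in(a,t)]
  s,q=cv2.phaseCorrelate(ga,gc);print(n,np.round(s,2),round(q,2),end='; ')
A=cv2.resize(w['color'][130:350,150:420,::-1],(600,489));B=cv2.resize(t['color'][120:360,100:440,::-1],(692,489))
cv2.imwrite('pics/fin.png',cv2.resize(np.hstack([A,B]),(800,303)))
```

```text
comp [301 228  34 102] ctr [0.4281 0.3732] rect mm [104.4  32.5] 11.2 corners [[374.0, 379.0], [380.0, 347.0], [483.0, 368.0], [477.0, 399.0]]
R [0.04 0.51] 1.0; L [-0.    0.65] 1.04; valve [-0.04  0.01] 0.94; coil [ 0.12 -0.03] 0.95; foot [-0.06  0.18] 0.95; plug [0.34 0.48] 0.82; y1 [0.   0.17] 1.02; y2 [-0.32  0.48] 0.34; pl [-0.05 -0.1 ] 0.99; sd [-0.04  0.82] 1.01;
```

View pics/fin.png

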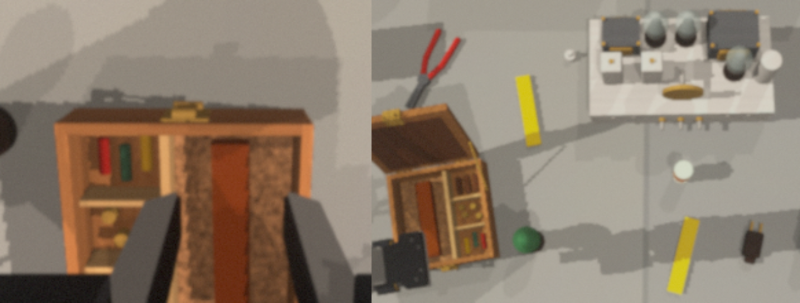

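The final view shows both strips stacked in the long division (left panel, 230,220), the chassis front clear, and everything else where it was. I'm handing in the job.

```bash
python3 -c "
from station import env
print(env.close_job())"
```

```text
the job is handed in; nothing more can be done
None
```

I drew out both brown strips and laid them flat, one on the other, in the long cork-lined division; the chassis front came down onto its feet without sliding, nothing else was touched, and the job is handed in at about 19 s.

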